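# Show a nozzle's outlet to the bench camera in a sprung mirror

## Task

Turn the steel nozzle in its holder until its side outlet points at the little mirror. Then let go of it, take the mirror by the tab on its top and swing it until the bench camera would see the outlet in the mirror - the sight needle below the mirror then points straight at the outlet - and finish while still holding the mirror steady there, because a spring pulls it back. Leave the two little bottles beside the stand where they are.

Things in the scene. Friction and masses are not known exactly. Their poses are not given: they have to be found in the camera images.
- mirror_stand: Fixed stand: aluminium dial 140 mm across, 8 mm high, with a foot (50 mm wide) along +y to the bench camera: grey box 40 x 50 mm centred 160 mm from the origin, top 78 mm high, black lens towards the mirror, front 116 mm from the origin, axis 57 mm high. Origin under the mirror's axis on the worktop, z up.
- mirror_pivot (a point): Point on the mirror's vertical axis, 57 mm above the worktop, at mid height of the glass, level with the lens and the nozzle's outlet. Axes as the stand: +y to the camera.
- mirror: Upright mirror, black frame 62 x 52 mm, on the stand's vertical axis. Origin on the axis on the worktop, z up; the glass faces -x. At rest -x lies 75 deg anticlockwise (from above) of the direction to the camera. Turns clockwise from above by up to 1.0 rad; a spring pulls it back (0.03 Nm at rest, 0.15 Nm at 1.0 rad), let go it returns.
- mirror_tab (a point): Middle of the aluminium grip tab on top of the mirror, on its axis, 105 mm above the worktop; the tab is 10 mm thick along the mirror's x (grip across this), 40 mm long along y, from 90 to 120 mm above the worktop. Axes as mirror.
- needle: Black flat needle, 75 mm long, 13 to 17 mm above the worktop over the dial, on the mirror's axis. Geared to the mirror, it turns twice as far in the same sense, so it points where the camera looks by way of the mirror (the mirror's normal halves the angle between camera and needle). Origin on the axis, +x to its tip, z up.
- nozzle: Steel nozzle, upright, 34 mm across, turning stiffly (0.06 Nm) about its vertical axis in a fixed holder 68 mm across; stays as left. Origin on its axis on the worktop, z up; the side outlet points along +x. Its axis is 135 to 170 mm from the mirror's. At the start the outlet is turned 0.4 to 1.7 rad anticlockwise (from above) away from the mirror.
- nozzle_tab (a point): Middle of the flat bar on top of the nozzle, on its axis, 103 mm above the worktop: 12 mm thick along the nozzle's y (grip across this), 34 mm long along x (the outlet's direction), from 86 to 118 mm above the worktop. Axes as nozzle.
- outlet (a point): Centre of the mouth of the nozzle's side outlet, a stub 17 mm across with a dark bore: 30 mm from the nozzle's axis, 57 mm above the worktop.
- amber: Amber bottle with black cap, 42 mm across, 81 mm high, loose bystander; origin under its centre.
- dropper: Small white bottle with red cap, 33 mm across, 69 mm high, loose bystander; origin under its centre.
Mind the look-alikes: they are no part of the job. Leave any purple or red look-alike of the part that bears nozzle alone.

How it is judged:
On the way, in this order (a step that is already met when the one before it is completed fails the run):
1. the nozzle's outlet points at the mirror (x of mirror_pivot in the frame of nozzle above 0.05 m and y of mirror_pivot in the frame of nozzle between -0.03 and 0.03 m), for 0.2 s.
2. the mirror is held in the fingers so that the sight needle points at the outlet (all of step 1 and x of outlet in the frame of needle above 0.05 m and y of outlet in the frame of needle between -0.014 and 0.014 m and contact force between the fingers and mirror above 0.5 N), for 0.3 s.
At the end, for the whole second after the job is handed in: The outlet faces the mirror (the mirror's axis within 30 mm to either side of the outlet's line), the needle's line passes within 14 mm of the outlet's mouth, and the fingers press on the mirror (over 0.5 N), which is still (under 0.1 rad/s): the program finishes holding it (all of step 2 and angular speed of mirror below 0.1 rad/s); the arm keeps its last pose, push and grip.
It fails at once if the amber bottle or the dropper bottle is moved more than 20 mm or tipped over (distance of any of amber, dropper from where it was at the start of the episode above 0.02 m or angle between any of amber, dropper's own z axis and vertical above 0.4 rad).
It also fails if it takes over 64 s, if anything falls off the work surface, if the arm or the gripper's body presses on something with over 40 N, if the wrist force passes 120 N, or if a joint passes its speed limit or range.

## Robot

A 6-joint arm with a two-finger parallel gripper is mounted at the origin on a cart in front of the work surface, level with it; the furniture and walls round the work are solid. World frame = base frame: x ahead of the robot, y to its left, z up, the work surface at z = 0. Lengths are in m, angles in rad, forces in N, time in s.
With the tool pointing down it reaches from about 0.325 to 0.85 m from the base axis. Payload 4.4 kg.
Tool frame: the origin (TCP) lies on the centre line of the jaws, within the pads' length; the fingertips stand robot.tips_ahead ahead of it and the grasp point (between the pads) lies 8 mm behind it (robot.tips_ahead is the distance from the TCP to the fingertips, in m); z points along the fingers, x is the direction in which the jaws open and shut, and the axes are right-handed (so a half turn about z gives the same grasp; the last joint's range is limited). The gripper opens to 94 mm and grips with 3 to 60 N. Pads are 16 mm wide; open, the fingers measure 119 mm over their backs; the gripper's body (75 mm by 177 mm) begins 78 mm behind the grasp point.
Start: joints at [-1.474, 0.207, 1.542, -0, 1.393, -0.15], TCP at [0.141, -0.557, 0.216] pointing down, gripper open.
Joint ranges: [-2.73, 2.73], [-0.86, 2.22], [0.23, 2.46], [-1.11, 4.25], [0.08, 2.63], [-2.82, 2.82]. Speed limits (rad/s): [2.79, 2.79, 3.14, 3.14, 3.14, 3.14].

## Interface

Orientations are given as a unit quaternion [x, y, z, w].
In Python, from rig import robot gives the robot as it stands.
- The arm moves only by the tool carry_out, never from a script. Its argument "deltas" is a list of rows, each a list of 5 numbers: the closure in counts, from 0 (fully open) to 255 (shut), then the shift along the tool's x, y, z in cm, then the turn about the tool's z in rad. In form: [[claw, tx, ty, tz, twist], ...]. A call has 1 to 5 rows; each row shifts and turns the commanded pose from where the row before left it, along the tool's axes as they then stand; what a row does not reach is not made up. A row lasts 1/12 s, in which the tool goes at most 41.7 mm and 7.16 degrees, less where a joint would pass 70% of its speed; a pose out of reach is approached as far as the arm can. A call is refused whole if a number of a shift passes 4.17 or a number of a turn 0.125, either way. A call with a gripper value outside its range is refused whole. The fingers move at their own pace and stop on an object; "squeeze" is the grip in N (left out, the last holds). Time passes only in rows, so rows that do not move let the fingers close. It gives the time, the measured TCP pose, the force and the opening at its end, in the units of the state.
- robot.state(): the state, without advancing time (a new reading comes with each control period).
- robot.camera(name): name is "scene" or "top" or "wrist"; returns (picture, depth): 480x640x3 uint8, blue, green, red; 480x640 float32, m along the optical axis (not along the pixel's ray), 0 where there is no reading.
- robot.get_calibration(name): a dict with "fx", "fy", "cx", "cy" (pixels), "R" (3x3) and "t" (3): a world point X has camera coordinates R X + t. Camera axes: x right, y down, z forward; pixel columns grow to the right and rows downward; lengths in m; the calibration is good to about 2 mm. The wrist camera is an equidistant fisheye: a pixel r from the principal point sees the ray r / f radians off the axis. A picture is of the moment at which its call begins: read the wrist's pose just before it. get_calibration takes no time and is no camera call; for the wrist camera it gives the pose at the moment of the call.
- robot.close_job(): hands the job in, once; it reports no verdict.
The state is a dict: "time_s": time; "joint_pos": joint angles; "dq": joint speeds; "joint_torque": joint torques, N m; "tool_pos": TCP position; "orientation": TCP orientation; "ft_force": force on the tool from outside, world axes, zero at the start; "moment": the same for the moment, N m; "finger_gap": opening from 0.0 (shut) to 1.0 (fully open).
Only numpy, scipy, OpenCV 4.12 (cv2) and the standard library are available. Lean on these libraries where they do the work, as an engineer would, in place of code of your own. Each camera call takes 0.05 s, during which the arm holds its last target. There are 200 camera calls.

## Working session

There is one attempt and no reset: what is moved stays moved. The work goes in short steps, Python scripts to look and compute and a tool call to move; the robot and the scene stay as the last step left them, time stands still between calls to the robot, and variables do not carry over. Pictures are saved under pics/ and viewed, about 8 in all and at most 12, crops included, and the job is handed in when it is done.

Besides the shell and the picture viewer there is one more tool, called after ">>>" in YAML: its name, and indented under it one key for each argument. carry_out: Moves the arm, as the interface text tells. Its arguments: {"type":"object","properties":{"deltas":{"type":"array","items":{"type":"array","items":{"type":"number"}}},"squeeze":{"type":"number"}},"required":["deltas"]}

```bash
mkdir -p pics; ls; python3 - <<'E'
from rig import robot
import cv2,numpy as np
for n in("scene","top"):
    p,d=robot.camera(n); cv2.imwrite(f"pics/{n}0.png",p); np.save(f"pics/{n}0.npy",d)
    c=robot.get_calibration(n); print(n,c)
print(robot.state(),robot.tips_ahead)
E
```

```text
pics
scene {'fx': 617.637126361358, 'fy': 617.637126361358, 'cx': 326.8093905448047, 'cy': 238.81889273634934, 'R': array([[-0.79656328, -0.6044955 ,  0.00849321],
       [-0.26098353,  0.33116637, -0.90676151],
       [ 0.54532059, -0.72450951, -0.42155834]]), 't': array([0.44188998, 0.22695198, 0.99838399])}
top {'fx': 568.344000896604, 'fy': 568.344000896604, 'cx': 317.705220925507, 'cy': 236.4181915652385, 'R': array([[-0.02023879, -0.99970583,  0.01336574],
       [-0.98696483,  0.01784245, -0.15994394],
       [ 0.15965841, -0.01642859, -0.98703561]]), 't': array([0.01504312, 0.55752089, 1.08841686])}
{'time_s': 0.1, 'joint_pos': array([-1.47351218e+00,  2.07367812e-01,  1.54279748e+00, -2.63825948e-05,
        1.39352020e+00, -1.50508272e-01]), 'dq': array([ 1.31222315e-03, -1.24036645e-03, -4.24922358e-03,  1.37200970e-04,
       -1.67056113e-05, -8.84881131e-04]), 'joint_torque': array([-1.70173616e-04, -3.71861207e+01, -2.82291609e+01,  7.01228972e-02,
        3.11396609e-02, -5.02014916e-05]), 'tool_pos': array([ 0.14093292, -0.55672509,  0.21539462]), 'orientation': array([ 7.89071471e-01, -6.14300511e-01, -7.29397002e-04, -7.50421332e-04]), 'ft_force': array([ 0.02002729, -0.10415445, -0.47091752]), 'moment': array([ 0.02261012, -0.02314092, -0.02984346]), 'finger_gap': 0.9965116263712499} 0.011
```

View pics/top0.png

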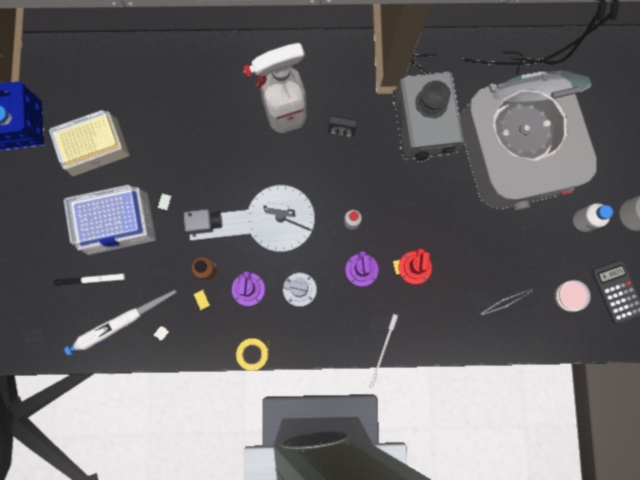

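View pics/scene0.png

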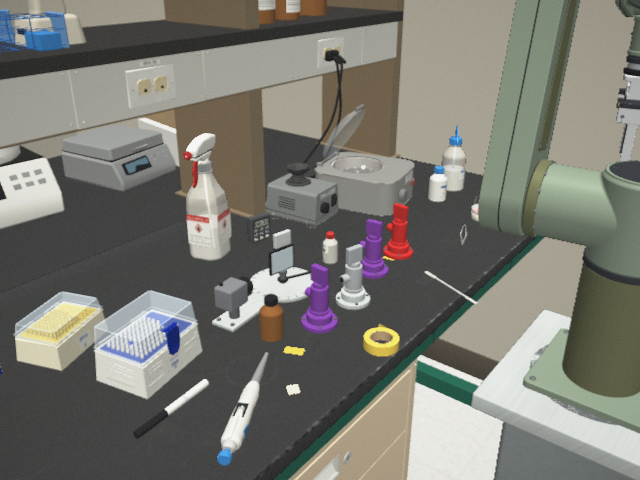

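The top view shows the dial at about (281,218), the camera box at (198,221), the steel nozzle at (300,289), the amber bottle at (203,267) and the dropper at (353,218). The look-alikes are at (248,289), (362,269) and (416,267).

```bash
cat > h.py <<'E'
import numpy as np,cv2
from rig import robot
def ray(c,u,v,fish=False):
    x=np.array([(u-c['cx'])/c['fx'],(v-c['cy'])/c['fy'],1.])
    if fish:
        r=np.hypot(x[0],x[1]); x=np.array([x[0]/r*np.sin(r),x[1]/r*np.sin(r),np.cos(r)]) if r>1e-9 else x
    R,t=np.array(c['R']),np.array(c['t']); return -R.T@t,R.T@x
def at(c,u,v,z,fish=False):
    o,d=ray(c,u,v,fish); return o+d*(z-o[2])/d[2]
def proj(c,X,fish=False):
    q=c['R']@np.array(X)+c['t']
    if fish:
        r=np.hypot(q[0],q[1]); th=np.arctan2(r,q[2]); return c['cx']+c['fx']*th*q[0]/r,c['cy']+c['fy']*th*q[1]/r
    return c['cx']+c['fx']*q[0]/q[2],c['cy']+c['fy']*q[1]/q[2]
E
python3 - <<'E'
from h import *
c=robot.get_calibration("top")
for n,u,v,z in[("dial",281,218,.008),("cambox",198,221,.078),("nozzle tab",297,287,.118),("holder",300,290,.01),("amber",203,267,.081),("dropper",353,218,.069),("purpleL",246,286,.1),("purpleR",362,268,.1)]:
    print(n,at(c,u,v,z).round(3))
p=cv2.imread("pics/top0.png")
cv2.imwrite("pics/topc.png",cv2.resize(p[165:320,180:380],None,fx=4,fy=3.8,interpolation=cv2.INTER_CUBIC)[:,:800])
p=cv2.imread("pics/scene0.png")
cv2.imwrite("pics/scenec.png",cv2.resize(p[210:340,200:400],None,fx=4,fy=4,interpolation=cv2.INTER_CUBIC))
E
```

```text
dial [0.604 0.079 0.008]
cambox [0.587 0.236 0.078]
nozzle tab [0.452 0.045 0.118]
holder [0.454 0.042 0.01 ]
amber [0.497 0.225 0.081]
dropper [ 0.589 -0.065  0.069]
purpleL [0.457 0.141 0.1  ]
purpleR [ 0.487 -0.077  0.1  ]
```

View pics/topc.png

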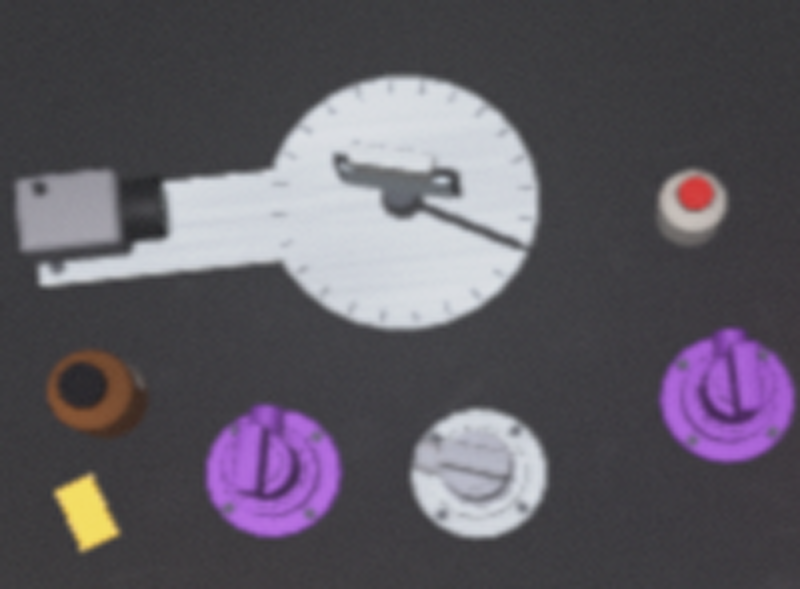

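View pics/scenec.png

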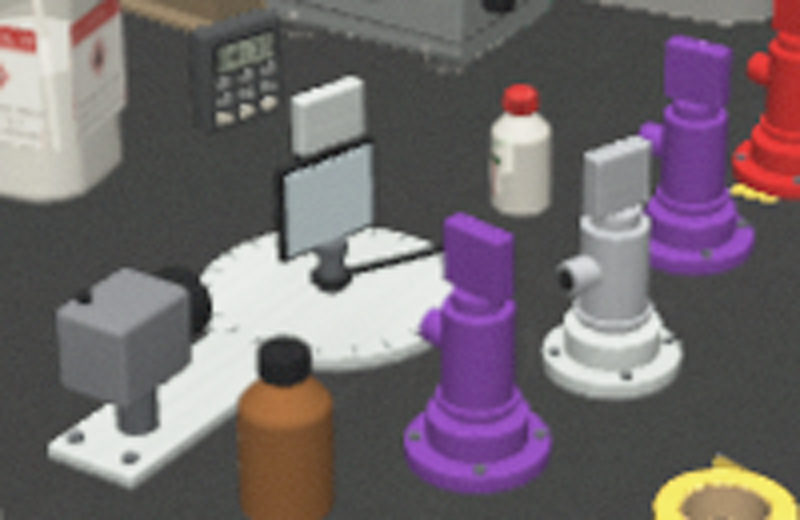

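>>> carry_out:
  deltas:
    - [0,-2.8,-2.5,0,0]
    - [0,-2.8,-2.5,0,0]
    - [0,-2.8,-2.5,0,0]
    - [0,-2.8,-2.5,0,0]
    - [0,-2.8,-2.5,0,0]

```text
time_s: 0.52
tool_pos: [0.2281, -0.3891, 0.2158]
orientation: [0.789, -0.615, -0.0, -0.0]
ft_force: [0.5, -0.7, 0.5]
finger_gap: 0.999
```

>>> carry_out:
  deltas:
    - [0,-2.8,-2.5,0,0]
    - [0,-2.8,-2.5,0,0]
    - [0,-2.8,-2.5,0,0]
    - [0,-2.8,-2.5,0,0]
    - [0,-2.8,-2.5,0,0]

```text
time_s: 0.93
tool_pos: [0.3149, -0.2228, 0.2162]
orientation: [0.789, -0.615, -0.0, -0.0]
ft_force: [1.6, 0.2, -0.1]
finger_gap: 1.0
```

>>> carry_out:
  deltas:
    - [0,-2.8,-2.5,0,0]
    - [0,-2.8,-2.5,0,0]
    - [0,-2.8,-2.5,0,0]
    - [0,-2.8,-2.5,0,0]
    - [0,-2.8,-2.5,0,0]

```text
time_s: 1.35
tool_pos: [0.4017, -0.0563, 0.2163]
orientation: [0.789, -0.614, 0.0, 0.0]
ft_force: [0.5, -0.5, 0.5]
finger_gap: 0.999
```

>>> carry_out:
  deltas:
    - [0,-2.8,-2.5,0,0]
    - [0,-2.8,-2.5,0,0]
    - [0,-2.8,-2.5,0,0]
    - [0,0,0,0,-0.12]
    - [0,0,0,0,-0.12]

```text
time_s: 1.77
tool_pos: [0.4538, 0.0438, 0.2159]
orientation: [0.86, -0.511, -0.001, 0.0]
ft_force: [-0.4, -0.2, 0.4]
finger_gap: 1.0
```

>>> carry_out:
  deltas:
    - [0,0,0,0,-0.12]
    - [0,0,0,0,-0.12]
    - [0,0,0,0,-0.12]
    - [0,0,0,0,-0.12]
    - [0,0,0,0,-0.12]

```text
time_s: 2.18
tool_pos: [0.4532, 0.0417, 0.2159]
orientation: [0.972, -0.236, -0.001, 0.0]
ft_force: [-0.5, -0.4, 0.0]
finger_gap: 0.997
```

>>> carry_out:
  deltas:
    - [100,0,0,0,-0.12]
    - [100,0,0,0,-0.12]
    - [100,0,0,0,0]
    - [100,0,0,0,0]

```text
time_s: 2.52
tool_pos: [0.4534, 0.0416, 0.2161]
orientation: [0.992, -0.123, -0.0, -0.0]
ft_force: [-0.5, 0.5, -0.4]
finger_gap: 0.752
```

```bash
python3 - <<'E'
from h import *
s=robot.state(); c=robot.get_calibration("wrist"); p,d=robot.camera("wrist")
cv2.imwrite("pics/w1.png",p); print(s['tool_pos'],s['orientation'],s['time_s'],s['finger_gap'],s['joint_pos']); print(c)
print(np.degrees(2*np.arctan2(s['orientation'][1],s['orientation'][0])))
for X in[(.604,.079,.008),(.454,.042,.118),(.454,.042,.01),s['tool_pos']]: print(X,proj(c,X,True))
E
```

```text
[0.45335464 0.04159768 0.21609752] [ 9.92443806e-01 -1.22699445e-01 -3.70171098e-04 -1.23459577e-05] 2.5167 0.7519451277056646 [-9.90250846e-02 -5.32786096e-02  1.82119409e+00  4.32714372e-05
  1.37441671e+00  1.46985326e-01]
{'fx': 371.64829954431775, 'fy': 371.64829954431775, 'cx': 321.6398709131445, 'cy': 236.53896819802128, 'R': array([[ 0.96954202, -0.24492292, -0.00101424],
       [-0.23550099, -0.93336642,  0.27086233],
       [-0.06728705, -0.26237356, -0.96261756]]), 't': array([-0.43007395,  0.11693533,  0.43222356])}
-14.095842878830858
(0.604, 0.079, 0.008) (np.float64(452.24779840299004), np.float64(143.62135902743427))
(0.454, 0.042, 0.118) (np.float64(321.2263255007601), np.float64(240.26549396613484))
(0.454, 0.042, 0.01) (np.float64(321.4463017122252), np.float64(210.75734373098146))
[0.45335464 0.04159768 0.21609752] (np.float64(319.7555199611164), np.float64(296.75273455867216))
```

View pics/w1.png

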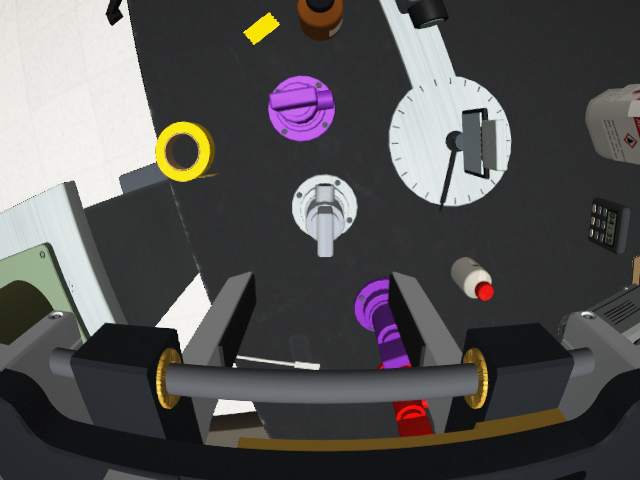

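The wrist view shows the steel nozzle's flange centred at (324.5,208), its bar running vertically at u≈325.5 and the outlet at (325,190). The dial's centre is near (450,141), with the needle tip at (441,208).

```bash
python3 - <<'E'
from h import *
c=robot.get_calibration("wrist")
print(at(c,324.5,208,.008,True),at(c,450,141,.008,True))
p=cv2.imread("pics/w1.png")
cv2.imwrite("pics/w1c.png",cv2.resize(p[165:275,280:370],None,fx=5,fy=5,interpolation=cv2.INTER_CUBIC))
for X in[(325.5,257),(325.5,212)]: print(at(c,*X,.118,True))
E
```

```text
[0.45776713 0.04361392 0.008     ] [0.6022271  0.08218192 0.008     ]
[0.45398888 0.02839023 0.118     ]
[0.4623901  0.06206803 0.118     ]
```

View pics/w1c.png

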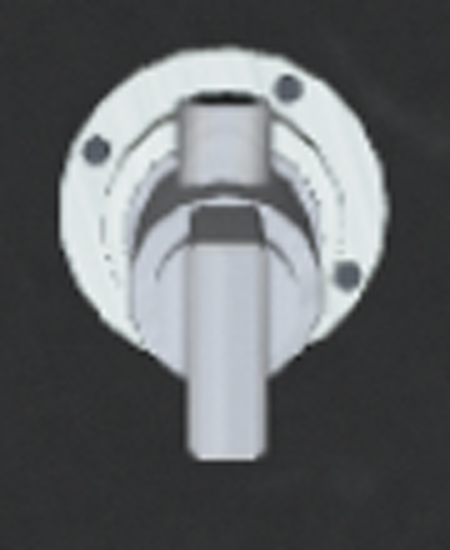

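>>> carry_out:
  deltas:
    - [100,0.37,-0.41,2.5,0]
    - [100,0,0,3,0]
    - [100,0,0,3,0]
    - [100,0,0,2.8,0]
    - [100,0,0,0,0]
  squeeze: 20

```text
time_s: 2.98
tool_pos: [0.4529, 0.0451, 0.098]
orientation: [0.992, -0.122, -0.006, 0.0]
ft_force: [-1.6, 0.2, -0.5]
finger_gap: 0.609
```

>>> carry_out:
  deltas:
    - [255,0,0,0,0]
    - [255,0,0,0,0]
    - [255,0,0,0,0]
    - [255,0,0,0,0]
    - [255,0,0,0,0]

```text
time_s: 3.4
tool_pos: [0.4596, 0.0445, 0.1051]
orientation: [0.993, -0.121, 0.002, -0.0]
ft_force: [-0.3, -0.3, 0.1]
finger_gap: 0.292
```

>>> carry_out:
  deltas:
    - [255,0,0,0,0]
    - [255,0,0,0,0]
    - [255,0,0,0,0]
    - [255,0,0,0,0]
    - [255,0,0,0,0]

```text
time_s: 3.82
tool_pos: [0.4567, 0.045, 0.1038]
orientation: [0.993, -0.121, -0.002, -0.0]
ft_force: [-5.1, 1.0, 7.4]
finger_gap: 0.127
```

>>> carry_out:
  deltas:
    - [255,0,0,0,0.09]
    - [255,0,0,0,0.09]
    - [255,0,0,0,0.09]
    - [255,0,0,0,0.09]
    - [255,0,0,0,0.09]

```text
time_s: 4.23
tool_pos: [0.4566, 0.0451, 0.1039]
orientation: [0.94, -0.342, -0.002, 0.0]
ft_force: [-6.7, 1.2, 7.4]
finger_gap: 0.127
```

>>> carry_out:
  deltas:
    - [255,0,0,0,0.09]
    - [255,0,0,0,0.09]
    - [255,0,0,0,0.09]
    - [255,0,0,0,0.09]
    - [255,0,0,0,0.09]

```text
time_s: 4.65
tool_pos: [0.4565, 0.0453, 0.1038]
orientation: [0.84, -0.543, -0.002, 0.001]
ft_force: [-6.3, 2.0, 7.6]
finger_gap: 0.131
```

>>> carry_out:
  deltas:
    - [255,0,0,0,0.09]
    - [255,0,0,0,0.09]
    - [255,0,0,0,0]
    - [255,0,0,0,0]
    - [255,0,0,0,0]

```text
time_s: 5.07
tool_pos: [0.4564, 0.0454, 0.1038]
orientation: [0.789, -0.614, -0.002, 0.001]
ft_force: [-6.3, 2.4, 7.1]
finger_gap: 0.122
```

>>> carry_out:
  deltas:
    - [120,0,0,0,0]
    - [120,0,0,0,0]
    - [120,0,0,0,0]
    - [120,0,0,0,0]
    - [120,0,0,0,0]

```text
time_s: 5.48
tool_pos: [0.4584, 0.0445, 0.1034]
orientation: [0.789, -0.614, 0.0, -0.0]
ft_force: [-0.0, 0.4, 0.0]
finger_gap: 0.446
```

>>> carry_out:
  deltas:
    - [120,0,0,-3,0]
    - [120,0,0,-3,0]
    - [120,0,0,-3,0]
    - [120,0,0,-2,0]
    - [120,0,0,0,0]

```text
time_s: 5.9
tool_pos: [0.4619, 0.0443, 0.2187]
orientation: [0.789, -0.614, 0.005, -0.003]
ft_force: [1.0, 0.1, 0.2]
finger_gap: 0.532
```

```bash
python3 - <<'E'
from h import *
s=robot.state(); c=robot.get_calibration("wrist"); p,d=robot.camera("wrist")
cv2.imwrite("pics/w2.png",p); o=s['orientation'];print(s['tool_pos'],np.degrees(2*np.arctan2(o[1],o[0])),s['time_s'],s['finger_gap'],s['joint_pos'])
np.savez("pics/w2c.npz",**{k:np.array(v) for k,v in c.items()})
E
```

```text
[0.46194282 0.04425544 0.21869595] -75.80186432217289 5.9 0.5323455526128241 [-9.13006707e-02 -4.39575365e-02  1.80684398e+00 -3.63089185e-05
  1.36803056e+00  1.23169856e+00]
```

View pics/w2.png

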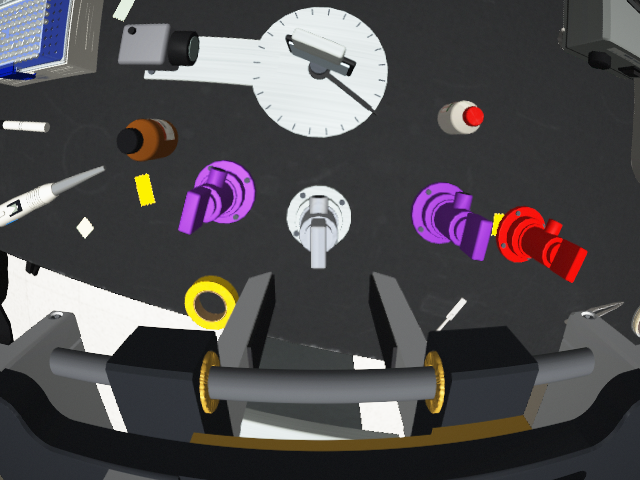

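Here the outlet at (319,203) points straight up the image to the dial axis at (319,71). The needle tip is at (373,110), so the nozzle is set.

```bash
python3 - <<'E'
from h import *
c=dict(np.load("pics/w2c.npz"))
A=lambda *a:at(c,*a,True)[:2]
D=A(320,72.5,.008); N=A(319.5,216.5,.008); T=A(373,110,.015); H=A(319,71,.015); F=A(319,203,.066)
print("dial",D,"noz",N,"tip",T,"hub",H,"outlet top",F)
an=lambda v:np.degrees(np.arctan2(v[1],v[0]))
print("needle",an(T-D),np.linalg.norm(T-D),"to noz",an(N-D),np.linalg.norm(N-D),"outlet dir",an(F-N))
for u,v in[(124,27),(168,26),(165,64),(121,62)]: print(A(u,v,.078))
for u,v in [(286,29),(340,57)]: print("tabtop",A(u,v,.12))
# depth-free: white tab seen in top view
p=cv2.imread("pics/w2.png"); cv2.imwrite("pics/w2d.png",cv2.resize(p[0:140,240:400],None,fx=5,fy=4.2,interpolation=cv2.INTER_CUBIC))
E
```

```text
dial [0.60326989 0.07983582] noz [0.45872675 0.04409041] tip [0.57860602 0.0194206 ] hub [0.60332302 0.08085848] outlet top [0.48242533 0.0503379 ]
needle -112.20721337668586 0.06525569331045386 to noz -166.1094852444406 0.14889746217972608 outlet dir 14.76850051454007
[0.60475286 0.26458017]
[0.60905567 0.21850649]
[0.5741284  0.21138994]
[0.57123948 0.2576901 ]
tabtop [0.61050228 0.10663133]
tabtop [0.59868595 0.06394967]
```

View pics/w2d.png

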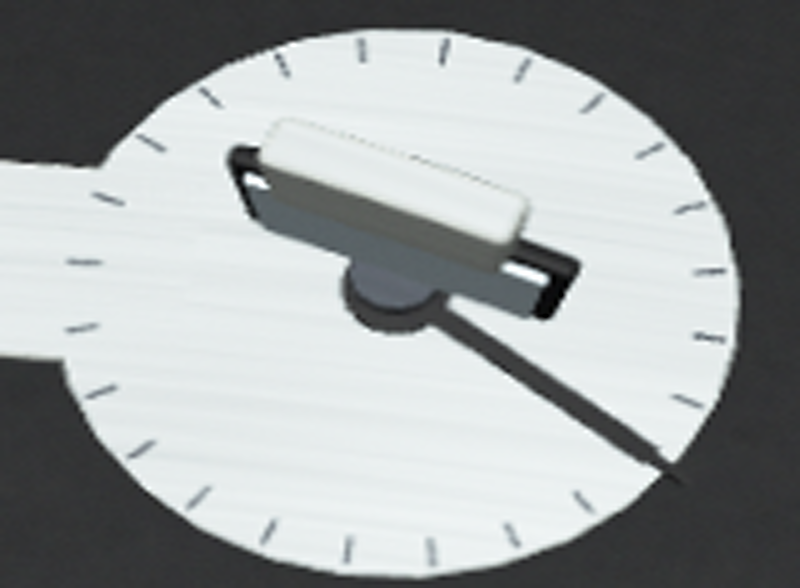

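The crop puts the needle tip at (680,480), which is (376,114) in the full image. The tab's top face is centred at (395,180), or (319,43).

```bash
python3 - <<'E'
from h import *
c=dict(np.load("pics/w2c.npz"))
A=lambda x,y,z:at(c,240+x/5,y/4.2,z,True)[:2]
an=lambda v:np.degrees(np.arctan2(v[1],v[0]))
D=np.array([.6033,.0800]);T=A(682,482,.015);B=A(440,308,.015)
print("tip",T,an(T-D),np.linalg.norm(T-D),"along needle",an(T-B))
q=[A(*k,.12) for k in[(275,120),(528,195),(515,243),(262,163)]]
print("tab",np.mean(q,0),an(q[1]-q[0]),an(q[2]-q[3]),[np.linalg.norm(q[i]-q[i-1]) for i in range(4)])
tc=robot.get_calibration("top")
for t in(A(395,180,.12),): print(t)
E
```

```text
tip [0.57487018 0.01492351] -113.59896660931017 0.0710155202039212 along needle -116.49779195540827
tab [0.605608   0.08109653] -96.93172043548284 -98.05851874592906 [np.float64(0.008148035118278303), np.float64(0.03864721069919184), np.float64(0.00893461671014398), np.float64(0.03886204497722715)]
[0.60538919 0.08099799]
```

>>> carry_out:
  deltas:
    - [120,0,-3,0,0]
    - [120,0,-3,0,0]
    - [120,0,-3,0,0]
    - [120,0,-3,0,0]
    - [120,0.1,-3.1,0,0]

```text
time_s: 6.37
tool_pos: [0.6046, 0.0811, 0.2105]
orientation: [0.789, -0.614, -0.002, 0.001]
ft_force: [1.1, 0.6, 0.8]
finger_gap: 0.527
```

>>> carry_out:
  deltas:
    - [120,0,0,0,-0.117]
    - [120,0,0,0,-0.117]
    - [120,0,0,0,-0.117]
    - [120,0,0,0,-0.117]
    - [120,0,0,0,-0.117]

```text
time_s: 6.78
tool_pos: [0.6035, 0.0807, 0.2103]
orientation: [0.934, -0.358, -0.002, 0.001]
ft_force: [0.8, -0.8, -0.0]
finger_gap: 0.533
```

>>> carry_out:
  deltas:
    - [120,0,0,0,-0.117]
    - [120,0,0,0,-0.117]
    - [120,0,0,0,-0.117]
    - [120,0,0,0,-0.117]
    - [120,0,0,0,-0.117]

```text
time_s: 7.2
tool_pos: [0.6035, 0.0806, 0.2105]
orientation: [0.997, -0.074, -0.002, 0.0]
ft_force: [-0.4, 0.4, -0.7]
finger_gap: 0.527
```

>>> carry_out:
  deltas:
    - [120,0,0,0,0]
    - [120,0,0,0,0]
    - [120,0,0,0,0]
    - [120,0,0,0,0]

```text
time_s: 7.53
tool_pos: [0.6045, 0.0807, 0.2126]
orientation: [0.997, -0.077, -0.001, 0.0]
ft_force: [-0.3, 0.2, -0.4]
finger_gap: 0.53
```

```bash
python3 - <<'E'
from h import *
s=robot.state(); c=robot.get_calibration("wrist"); p,d=robot.camera("wrist")
cv2.imwrite("pics/w3.png",cv2.resize(p[120:300,200:440],None,fx=3.3,fy=3.3,interpolation=cv2.INTER_CUBIC)); o=s['orientation'];print(s['tool_pos'],np.degrees(2*np.arctan2(o[1],o[0])),s['time_s'],s['joint_pos'])
np.savez("pics/w3c.npz",**{k:np.array(v) for k,v in c.items()})
print(proj(c,(.6045,.0805,.12),True),proj(c,(.6045,.0805,.008),True))
E
```

```text
[0.60452041 0.08065864 0.21262656] -8.862066549117495 7.5333 [-9.17130701e-03  2.83435523e-01  1.45487981e+00 -1.79771819e-06
  1.40450010e+00  1.45501231e-01]
(np.float64(320.62711715526694), np.float64(243.20366191262755)) (np.float64(321.0767998020286), np.float64(211.6587074462381))
```

View pics/w3.png

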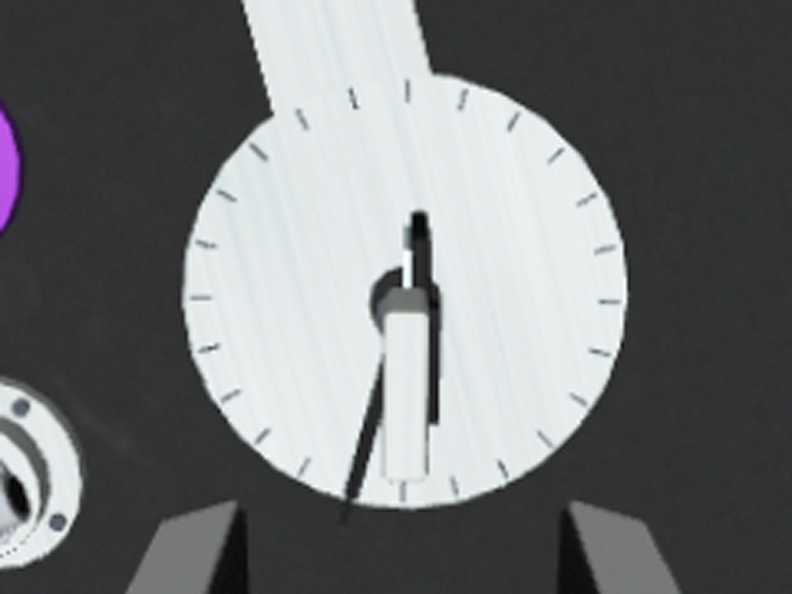

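The tab's top face is centred at crop (406,395) and its edges run parallel to the jaws' plane. It sits about 1.5 mm along tool x and −2.5 mm along tool y from where I expected it, so I correct for that and descend.

>>> carry_out:
  deltas:
    - [120,0.15,-0.25,2.5,0]
    - [120,0,0,3,0]
    - [120,0,0,3,0]
    - [120,0,0,2.1,0]
    - [120,0,0,0,0]
  squeeze: 20

```text
time_s: 8.0
tool_pos: [0.6021, 0.0829, 0.1016]
orientation: [0.997, -0.077, -0.006, 0.0]
ft_force: [-1.0, 0.3, -0.7]
finger_gap: 0.53
```

>>> carry_out:
  deltas:
    - [255,0,0,0,0]
    - [255,0,0,0,0]
    - [255,0,0,0,0]
    - [255,0,0,0,0]
    - [255,0,0,0,0]

```text
time_s: 8.42
tool_pos: [0.608, 0.0829, 0.1094]
orientation: [0.997, -0.076, 0.002, -0.0]
ft_force: [0.3, -1.0, -0.0]
finger_gap: 0.212
```

>>> carry_out:
  deltas:
    - [255,0,0,0,0]
    - [255,0,0,0,0]
    - [255,0,0,0,0]
    - [255,0,0,0,0]
    - [255,0,0,0,0]

```text
time_s: 8.83
tool_pos: [0.6056, 0.0833, 0.1084]
orientation: [0.997, -0.077, -0.001, -0.0]
ft_force: [-4.5, 0.3, 5.7]
finger_gap: 0.107
```

>>> carry_out:
  deltas:
    - [255,0,0,0,0.05]
    - [255,0,0,0,0.05]
    - [255,0,0,0,0.05]
    - [255,0,0,0,0.05]
    - [255,0,0,0,0.05]

```text
time_s: 9.25
tool_pos: [0.6057, 0.0832, 0.1084]
orientation: [0.98, -0.201, -0.001, 0.0]
ft_force: [-4.5, -0.4, 5.8]
finger_gap: 0.103
```

>>> carry_out:
  deltas:
    - [255,0,0,0,0.05]
    - [255,0,0,0,0.05]
    - [255,0,0,0,0.05]
    - [255,0,0,0,0.05]
    - [255,0,0,0,0]

```text
time_s: 9.67
tool_pos: [0.6058, 0.0832, 0.1084]
orientation: [0.955, -0.298, -0.001, 0.0]
ft_force: [-4.2, -0.1, 5.2]
finger_gap: 0.105
```

>>> carry_out:
  deltas:
    - [255,0,0,0,0]
    - [255,0,0,0,0]
    - [255,0,0,0,0]

```text
time_s: 9.92
tool_pos: [0.6058, 0.0831, 0.1084]
orientation: [0.955, -0.297, -0.001, 0.0]
ft_force: [-5.7, -0.4, 5.0]
finger_gap: 0.104
```

```bash
python3 - <<'E'
from h import *
s=robot.state(); c=robot.get_calibration("wrist"); p,d=robot.camera("wrist"); 
q,_=robot.camera("top"); r,_=robot.camera("scene")
cv2.imwrite("pics/w4.png",p); cv2.imwrite("pics/t4.png",q); cv2.imwrite("pics/s4.png",r)
f=lambda i:cv2.resize(i,(400,300),interpolation=cv2.INTER_AREA)
cv2.imwrite("pics/m4.png",np.vstack([np.hstack([p[0:300,120:520],q[180:330,200:400].repeat(2,0).repeat(2,1)]),np.hstack([cv2.resize(r[210:340,220:393],(400,300)),f(p)])]))
o=s['orientation'];print(s['tool_pos'],np.degrees(2*np.arctan2(o[1],o[0])),s['time_s'],s['finger_gap'],s['ft_force'],s['moment'])
np.savez("pics/w4c.npz",**{k:np.array(v) for k,v in c.items()})
E
```

```text
[0.60579624 0.08314544 0.10843964] -34.524745919889966 9.9167 0.10383006527870706 [-5.72930609 -0.37477936  4.99033151] [0.01681862 0.74526979 0.06774433]
```

View pics/m4.png

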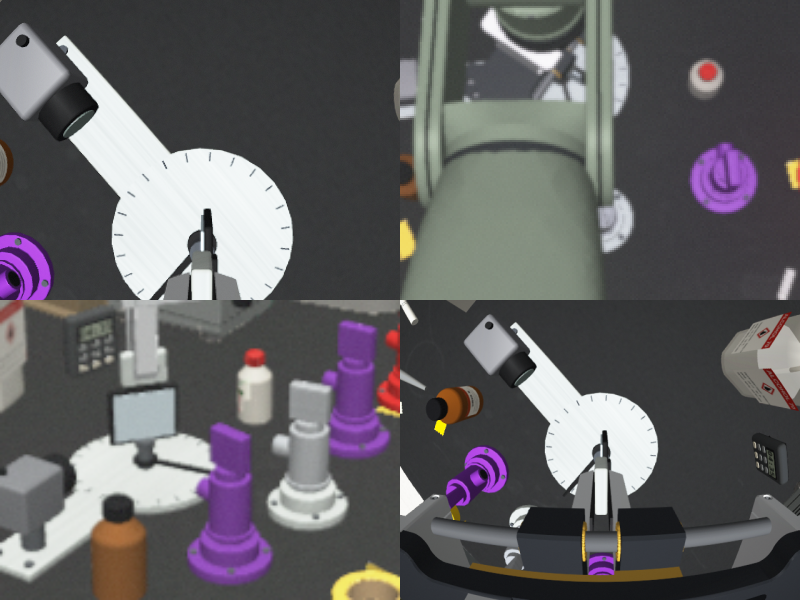

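The wrist view shows the needle running from the hub at (321,240) down-left to about (275,297). The scene view shows it pointing toward the steel nozzle's outlet. I'll measure the line from both.

```bash
python3 - <<'E'
from h import *
an=lambda v:np.degrees(np.arctan2(v[1],v[0]))
D=np.array([.6045,.0815]); N=np.array([.4585,.0445]); O=N+.03*np.array([np.cos(np.radians(14)),np.sin(np.radians(14))])
print("target",an(O-D),np.linalg.norm(O-D))
def fit(img,c,fish,box,name):
    u0,v0,u1,v1=box; g=cv2.cvtColor(img,cv2.COLOR_BGR2GRAY)[v0:v1,u0:u1]
    m=(g<90).astype(np.uint8); n,l,st,ce=cv2.connectedComponentsWithStats(m)
    for i in range(1,n):
        if st[i,4]<15: continue
        vs,us=np.where(l==i); P=np.array([at(c,u+u0,v+v0,.015,fish)[:2] for u,v in zip(us,vs)])
        r=np.linalg.norm(P-D,axis=1); k=(r>.022)&(r<.066)
        if k.sum()<10: continue
        vx,vy,x,y=cv2.fitLine(P[k].astype(np.float32),cv2.DIST_HUBER,0,.01,.01).ravel()
        v=np.array([vx,vy])*(-1 if vx>0 else 1); w=D-np.array([x,y]); 
        print(name,st[i],"n",k.sum(),"dir",an(v),"from D",an(P[k].mean(0)-D),"axis off line mm",1e3*(v[0]*w[1]-v[1]*w[0]), "outlet off", 1e3*(v[0]*(O-[x,y])[1]-v[1]*(O-[x,y])[0]))
c=dict(np.load("pics/w4c.npz")); w=cv2.imread("pics/w4.png"); s=cv2.imread("pics/s4.png")
print(proj(c,(*D,.015),True),proj(c,(*D,.008),True))
fit(w,c,True,(265,240,312,300),"wrist")
sc=robot.get_calibration("scene"); print(proj(sc,(*D,.015)),proj(sc,(*O,.057)),proj(sc,(*O,.015)))
fit(s,sc,False,(288,270,318,295),"scene")
a=cv2.resize(w[190:340,220:420],None,fx=4,fy=4,interpolation=cv2.INTER_CUBIC)
cv2.imwrite("pics/w4d.png",a)
cv2.imwrite("pics/s4d.png",cv2.resize(s[250:330,260:380],None,fx=6,fy=6,interpolation=cv2.INTER_CUBIC))
E
```

```text
target -165.7243189825529 0.12061568235346101
(np.float64(320.2570034110775), np.float64(245.94501189354938)) (np.float64(320.3082621967151), np.float64(243.19600125980352))
wrist [  5  15  42  45 280] n 198 dir -164.81119 from D -165.10666684550824 axis off line mm 0.3693259533230596 outlet off -1.5528688326043558
wrist [42 35  5 25 71] n 71 dir -127.183624 from D -138.10314147941494 axis off line mm 6.954879758981368 outlet off -68.19717329759149
(np.float64(283.38629791355106), np.float64(279.21145580928)) (np.float64(338.45364312020837), np.float64(272.2740410643667)) (np.float64(338.1041966820901), np.float64(291.06175419748405))
scene [20  0 10 13 76] n 28 dir 141.56918 from D -131.031489990527 axis off line mm -61.013803420332465 outlet off 34.94104694688735
scene [ 0 10 23  5 31] n 23 dir -163.9799 from D -162.26462060186833 axis off line mm -1.1890792865274797 outlet off -4.86074312396606
```

View pics/w4d.png

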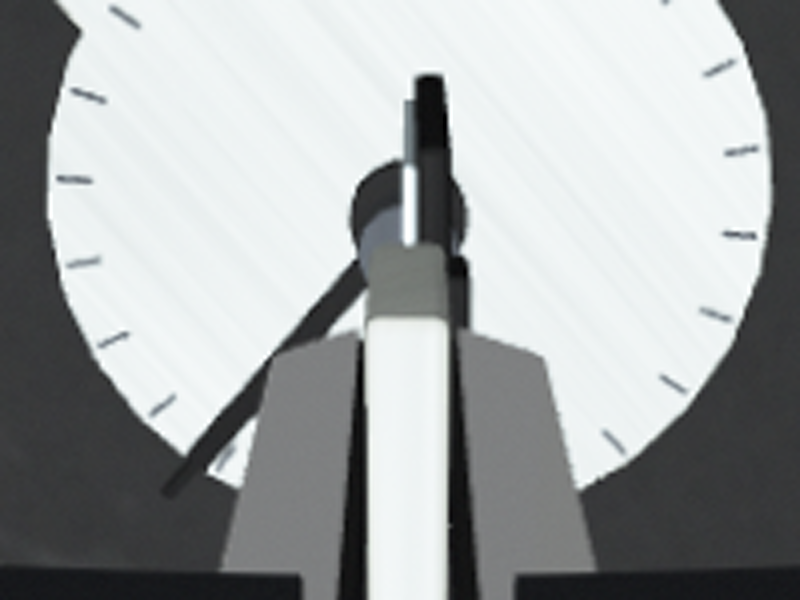

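The fit puts the needle line 1.6 mm from the outlet in the wrist view and 4.9 mm in the scene view. Both are off the same way, so I trim the mirror by 0.01 rad, hold, recheck and hand in.

>>> carry_out:
  deltas:
    - [255,0,0,0,0.01]
    - [255,0,0,0,0]
    - [255,0,0,0,0]
    - [255,0,0,0,0]
    - [255,0,0,0,0]

```text
time_s: 10.48
tool_pos: [0.6058, 0.0832, 0.1084]
orientation: [0.953, -0.302, -0.001, 0.0]
ft_force: [-4.6, 0.7, 6.1]
finger_gap: 0.101
```

>>> carry_out:
  deltas:
    - [255,0,0,0,0]
    - [255,0,0,0,0]
    - [255,0,0,0,0]
    - [255,0,0,0,0]
    - [255,0,0,0,0]

```text
time_s: 10.9
tool_pos: [0.6058, 0.0831, 0.1084]
orientation: [0.953, -0.302, -0.001, 0.0]
ft_force: [-3.7, -0.1, 4.8]
finger_gap: 0.107
```

```bash
python3 - <<'E'
from h import *
s=robot.state(); c=robot.get_calibration("wrist"); w,_=robot.camera("wrist")
D=np.array([.6045,.0815]); O=np.array([.4585,.0445])+.03*np.array([.970,.242])
m=(cv2.cvtColor(w,cv2.COLOR_BGR2GRAY)[240:300,265:312]<90).astype(np.uint8)
n,l,st,_=cv2.connectedComponentsWithStats(m)
i=1+np.argmax(st[1:,4]); vs,us=np.where(l==i); P=np.array([at(c,u+265,v+240,.015,True)[:2] for u,v in zip(us,vs)])
r=np.linalg.norm(P-D,axis=1); P=P[(r>.022)&(r<.066)]
vx,vy,x,y=cv2.fitLine(P.astype(np.float32),cv2.DIST_HUBER,0,.01,.01).ravel(); 
if vx>0: vx,vy=-vx,-vy
print(len(P),np.degrees(np.arctan2(vy,vx)),"off mm",1e3*(vx*(O[1]-y)-vy*(O[0]-x)),s['finger_gap'],s['ft_force'],s['time_s'],abs(s['dq']).max())
robot.close_job()
E
```

```text
211 -165.64363 off mm 0.44315895589841503 0.10670296156645921 [-3.65443445 -0.08743082  4.76334634] 10.9 0.0006748440876505357
the job is handed in; nothing more can be done
```

I turned the steel nozzle about 1.08 rad clockwise until its outlet faced the mirror, then let go. I then took the mirror by its tab and swung it about 0.46 rad. The job was handed in at about 11 s with the mirror still held.

- **Outlet:** in the wrist view after I let go, the outlet pointed along 14.8° and the mirror's axis lay along 13.9°. That is about 2 mm off line, against the 30 mm allowed.
- **Needle:** the last wrist check put its line 0.4 mm from the outlet's mouth, against 14 mm allowed. Before the final 0.01 rad trim, the wrist view gave 1.6 mm and the scene view 4.9 mm, both off the same way. I did not recheck the scene view after the trim.
- **Grip:** the fingers stopped at about 10 mm, the tab's thickness, with the grip set to 20 N and the arm still. The contact force on the mirror was not measured separately.
- **Bystanders:** the bottles and look-alikes were never approached at their height, and the pictures after the swing show the bottles upright. I did not measure the bottles' positions at the end.

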